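# Shut the instrument case, then open the solvent bottle's safety cap

### The job

Before the solvent is opened, press the grey instrument case's lid fully shut until it clicks past its catch, so that nothing can drip on the instruments. Then open the bottle in the steel holder: push its red safety cap down, keep it pushed while twisting it counter-clockwise (seen from above) until it is free, and lift it off. Finish while still holding the cap in the gripper, upright and steady, straight above the bottle and at least 5 cm higher than it sat; leave the case shut and do not disturb the tin, the tape measure, or the screwdriver.

Things in the scene. Friction and masses are not known exactly. Their poses are not given: they have to be found in the camera images.
- case: Grey hard instrument case fixed to the bench, left or right in the work area, 150 (x) x 200 (y) x 55 mm high without its lid. Origin: centre of its underside. The lid is hinged on the upper rim of its +x side (75 mm from the centre); the sprung catch is in the middle of its -x wall.
- case_lid (a joint): Lid angle in rad: 0 fully shut, growing as it opens upward (starts 0.5 to 1.0; a stiff hinge keeps it where it is left). From about 0.07 down to 0.03 rad a sprung catch resists (up to about 10 N at the front edge); past it the lid snaps to 0 and stays.
- lid_press (a point): Point on the lid's outer face where it is pressed: centred, 125 mm from the hinge (25 mm inside the free front edge). Lid: plate 150 (from the hinge) x 200 x 12 mm. Axes turn with the lid: x from the free edge to the hinge, y along the hinge, z out of the outer face. Shut, it is 67 mm above the bench.
- lid_hinge (a point): Middle of the lid's hinge line, 55 mm above the bench; its axes turn with the lid like those of lid_press, y is the hinge axis.
- bottle: White square solvent bottle, 94 x 94 mm, with a yellow band, held immovably in a steel holder (plate 130 x 130 mm) bolted to the bench. Origin: centre of the holder's underside, on the bench; z up along the bottle's axis. On either the left or the right, on the other side from the case.
- bottle_mouth (a point): Centre of the bottle's mouth rim, 148 mm above the bench, on its axis. The cap is free to lift straight up once turned 57 to 75 degrees counter-clockwise (seen from above) from its seated direction, best 65; an end stop lies at about 77.
- cap_bar (a point): Centre of the upright grip bar on the red push-and-turn cap (loose, about 70 g). Bar 50 mm long along the cap's x, 16 mm thick along y, reaching 12 mm above this point. Its foot, the flat cap top (60 mm disc on which fingertips may push), is 12 mm below this point. z up. Seated: 174.5 mm above the bench, on the bottle's axis, x along the bottle's x within 6 degrees.
- tin_center (a point): Bystander: centre of a round steel tin, 76 mm across and 40 mm high, loose.
- tape_center (a point): Bystander: centre of a red tape measure with steel discs on its sides, 66 x 34 x 60 mm, loose.
- driver: Bystander: a loose screwdriver lying on the bench along its x axis, about 200 mm long.
- seal (a joint): Travel (m) of the spring seal under the cap: 0 as it stands, grows as the cap is pushed down. 4 N starts it, 8 N gives 6 mm, 10.7 N the full 9.5 mm. At 6 mm or more (best 7.5) the cap's lugs clear their teeth and it can turn counter-clockwise seen from above; else it can neither turn nor lift.
Not all that is in view belongs to the job. Leave any black or green look-alike of the part that bears cap_bar alone.

How it is judged:
By the outcome, as a careful person would: the job done as asked, in the order asked, and still so for the second after the job is handed in, while the arm keeps its last pose, push and grip.
It also fails if it takes over 58 s, if anything falls off the work surface, if the arm or the gripper's body presses on something with over 40 N, if the wrist force passes 120 N, or if a joint passes its speed limit or range.

### The arm

A 6-joint arm with a two-finger parallel gripper is mounted at the origin on the work surface. World frame = base frame: x ahead of the robot, y to its left, z up, the work surface at z = 0. Lengths are in m, angles in rad, forces in N, time in s.
With the tool pointing down it reaches from about 0.225 to 0.875 m from the base axis. Payload 3.4 kg.
Tool frame: the origin (TCP) lies midway between the tips of the shut fingers; the grasp point (between the pads) lies 19 mm behind it (manip.pinch_z is the z of the grasp point in the tool frame, in m); z points along the fingers, x is the direction in which the jaws open and shut, and the axes are right-handed (so a half turn about z gives the same grasp; the last joint's range is limited). The gripper opens to 85 mm and grips with 20 to 120 N. Pads are 22 mm wide; open, the fingers measure 114 mm over their backs; the gripper's body (76 mm by 85 mm) begins 54 mm behind the grasp point. The pads swing forward as they close: fully open they stand 13 mm farther back than shut.
Start: joints at [1.137, 0.276, 1.505, -0, 1.361, -0.121], TCP at [0.177, 0.547, 0.231] pointing down, gripper open.
Joint ranges: [-2.89, 2.89], [-0.75, 2.08], [0.22, 2.7], [-1.18, 4.32], [0.11, 2.71], [-2.7, 2.7]. Speed limits (rad/s): [2.57, 2.57, 3.14, 3.14, 3.14, 3.14].

### API

Orientations are given as a unit quaternion [w, x, y, z].
In Python, from rig import manip gives the robot as it stands. The module is installed in compiled form; this text tells all that it offers.
- The arm moves only by the tool drive_tool, never from a script. Its argument "steps" is a list of rows, each a list of 5 numbers: the shift along the tool's x, y, z in mm, then the turn about the tool's z in rad, then the gripper command: -1 is shut, 1 is fully open, values between are in proportion. A call has 1 to 5 rows; each row is the pose to reach, as a shift and turn from the pose measured when the call began, along the tool's axes at that moment; what a row does not reach only later rows make up. A row lasts 1/10 s, in which the tool goes at most 50 mm and 8.59 degrees, less where a joint would pass 70% of its speed; a pose out of reach is approached as far as the arm can. A call with a gripper value outside its range is refused whole. The fingers move at their own pace and stop on an object; "squeeze" is the grip in N (left out, the last holds). Time passes only in rows, so rows that repeat a pose let the fingers close. It gives the time, the measured TCP pose, the force and the opening at its end, in the units of the state.
- manip.get_state(): the state, without advancing time (a new reading comes with each control period).
- manip.get_image(name): name is "side" or "top"; returns the picture (480x640x3 uint8, blue, green, red); there is no depth.
- manip.get_calibration(name): a dict with "camera_matrix" (3x3 intrinsics, pixels), "distortion" ([k1, k2, p1, p2, k3] as OpenCV has them; the pictures are not rectified), "rvec" (rotation vector, rad) and "tvec" (3), from world to camera coordinates, as OpenCV has them. Camera axes: x right, y down, z forward; pixel columns grow to the right and rows downward; lengths in m; the calibration is good to about 2 mm. A picture is of the moment at which its call begins. get_calibration takes no time and is no camera call.
- manip.sign_off(): hands the job in, once; it reports no verdict.
Trained networks look in the newest picture that a camera, given by its name, has taken for a name from the list of things; names that differ only in an ending like _2 or _b are one class to them, and where a whole thing is asked for, a point or a joint stands for the part that bears it (a point fixed in the world has none). Each returns a list of dicts, best first, with "conf" (0 to 1); they miss things now and then, are a little off and sometimes report something else, mostly with a low value. They report only what shows in the picture. A call takes as long as a camera call. They do not tell look-alikes from the thing itself.
- manip.masks_of(camera, name): "pixels" (480x640 bool, what is visible of it) and "location" ([column, row] in pixels, amid what is visible of it).
The state is a dict: "clock": time; "qpos": joint angles; "qd": joint speeds; "effort": joint torques, N m; "position": TCP position; "ee_rot": TCP orientation; "contact_force": force on the tool from outside, world axes, zero at the start; "moment": the same for the moment, N m; "width": finger opening in m.
Only numpy, scipy, OpenCV 4.12 (cv2) and the standard library are available. Lean on these libraries where they do the work, as an engineer would, in place of code of your own. Each camera call takes 0.05 s, during which the arm holds its last target.

## Working session

There is one attempt and no reset: what is moved stays moved. The work goes in short steps, Python scripts to look and compute and a tool call to move; the robot and the scene stay as the last step left them, time stands still between calls to the robot, and variables do not carry over. Pictures are saved under pics/ and viewed, and the job is handed in when it is done.

Besides the shell and the picture viewer there is one more tool, called after ">>>" as name(argument=value, ...), one argument or row to a line, values as JSON. drive_tool: Moves the arm, as the interface text tells. Its arguments: {"type":"object","properties":{"steps":{"type":"array","items":{"type":"array","items":{"type":"number"}}},"squeeze":{"type":"number"}},"required":["steps"]}

```bash
mkdir -p pics
python3 - <<'E'
from rig import manip
import cv2
for n in("side","top"):
    cv2.imwrite(f"pics/{n}0.png",manip.get_image(n))
s=manip.get_state()
for k in s: print(k,s[k])
print(manip.pinch_z)
for n in("side","top"): print(manip.get_calibration(n))
E
```

```text
clock 0.1
qpos [ 1.13699928e+00  2.76495819e-01  1.50604202e+00  4.25695980e-06
  1.36070981e+00 -1.21004029e-01]
qd [ 0.00020121  0.00100146 -0.00352306 -0.00076398 -0.00018556 -0.00133882]
effort [ 1.48421415e-03 -4.17696118e+01 -2.46405172e+01 -1.15347048e-04
  5.71684606e-03  3.62072996e-06]
position [0.17673376 0.5466454  0.23053258]
ee_rot [ 4.00698271e-04  8.08615261e-01  5.88337212e-01 -7.24010545e-04]
contact_force [ 0.80015309 -0.08214378 -0.09882362]
moment [-0.02480376 -0.02800805  0.03328429]
width 0.08539175450202337
-0.0187
{'camera_matrix': array([[548.4497495 ,   0.        , 321.12521428],
       [  0.        , 548.4497495 , 240.75002547],
       [  0.        ,   0.        ,   1.        ]]), 'distortion': array([-0.10581437,  0.        ,  0.        ,  0.        ,  0.        ]), 'rvec': array([ 2.3511741 , -0.25588484,  0.07697254]), 'tvec': array([-0.52854128,  0.25732349,  1.21790662])}
{'camera_matrix': array([[591.0087805 ,   0.        , 323.77999634],
       [  0.        , 591.0087805 , 237.66225736],
       [  0.        ,   0.        ,   1.        ]]), 'distortion': array([-0.14021294,  0.        ,  0.        ,  0.        ,  0.        ]), 'rvec': array([ 2.14842175, -2.19196789,  0.13317623]), 'tvec': array([0.11523621, 0.589748  , 1.37152948])}
```

View pics/side0.png

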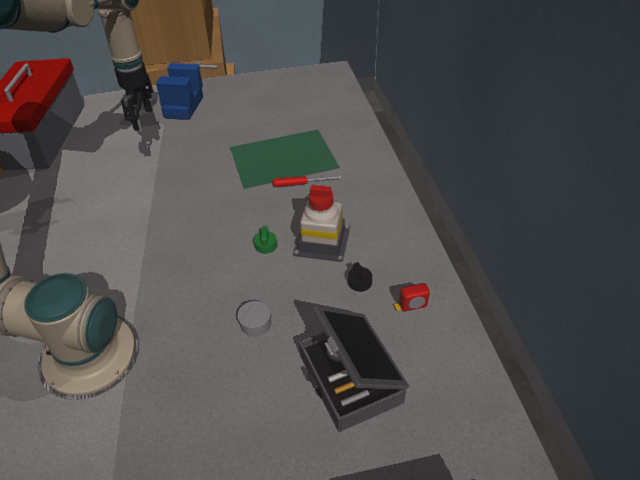

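View pics/top0.png

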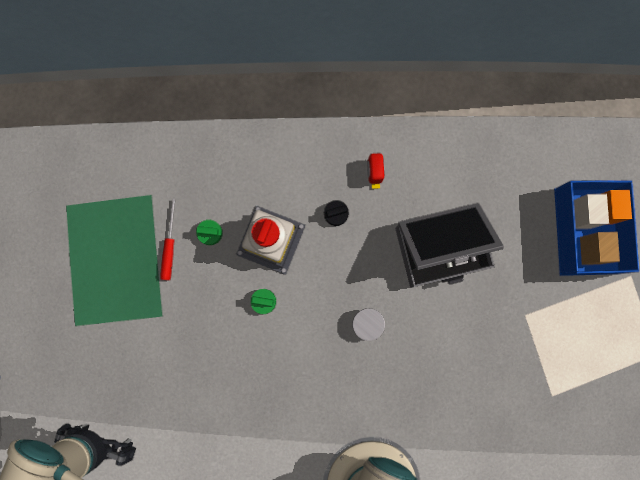

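The top view shows the red cap on the bottle at (266,233), with look-alikes in green at (209,232) and (263,301) and in black at (336,213). In the side view the red cap is at (320,196), with green at (265,240) and black at (360,277). The case is at about (450,245) in top and (352,365) in side. I choose the red cap on the white bottle with the yellow band.

```bash
cat > h.py <<'E'
from rig import manip
import numpy as np, cv2
from scipy.spatial.transform import Rotation as R
C={n:manip.get_calibration(n) for n in("side","top")}
def proj(n,P):
    c=C[n];return cv2.projectPoints(np.asarray(P,float).reshape(-1,3),c["rvec"],c["tvec"],c["camera_matrix"],c["distortion"])[0].reshape(-1,2)
def ray(n,uv):
    c=C[n];Rm=cv2.Rodrigues(c["rvec"])[0]
    p=cv2.undistortPoints(np.array(uv,float).reshape(-1,1,2),c["camera_matrix"],c["distortion"]).reshape(2)
    return -Rm.T@c["tvec"], Rm.T@np.r_[p,1]
def atz(n,uv,z):
    o,d=ray(n,uv);return o+d*(z-o[2])/d[2]
def tri(uvs,uvt):
    o1,d1=ray("side",uvs);o2,d2=ray("top",uvt)
    a=np.linalg.lstsq(np.c_[d1,-d2],o2-o1,rcond=None)[0]
    p,q=o1+a[0]*d1,o2+a[1]*d2;return (p+q)/2,np.linalg.norm(p-q)
E
python3 - <<'E'
from h import *
im={n:manip.get_image(n) for n in C}
out={}
for n in C:
    v=im[n].copy()
    for nm in("cap_bar","bottle","case","case_lid","tin_center","tape_center","driver"):
        for i,r in enumerate(manip.masks_of(n,nm)):
            m=r["pixels"];print(n,nm,round(r["conf"],2),np.round(r["location"]),m.sum())
            out[f"{n}-{nm}-{i}"]=m
            if r["conf"]>.4:
                cs,_=cv2.findContours(m.astype(np.uint8),0,2);cv2.drawContours(v,cs,-1,(0,255,255) if i==0 else (255,0,255),1)
    cv2.imwrite(f"pics/m_{n}.png",v)
    cv2.imwrite(f"pics/raw_{n}.png",im[n])
np.savez_compressed("masks.npz",**out)
a=cv2.resize(im["top"][180:300,215:335],(390,390),interpolation=2)
b=cv2.resize(im["side"][170:290,250:370],(390,390),interpolation=2)
cv2.imwrite("pics/crop.png",np.hstack([a,b]))
a=cv2.resize(im["top"][180:310,380:520],None,fx=2.8,fy=2.8,interpolation=2)
b=cv2.resize(im["side"][290:440,280:420],None,fx=2.8,fy=2.8,interpolation=2)[:a.shape[0]]
b=cv2.resize(im["side"][290:440,280:420],(a.shape[1],a.shape[0]*150//130),interpolation=2)
a=cv2.copyMakeBorder(a,0,b.shape[0]-a.shape[0],0,0,0)
cv2.imwrite("pics/crop2.png",np.hstack([a,b]))
E
```

```text
side cap_bar 0.86 [268. 240.] 482
side cap_bar 0.62 [360. 280.] 584
side cap_bar 0.59 [319. 200.] 502
side bottle 0.69 [324. 232.] 2538
side case 0.84 [352. 368.] 8385
side case_lid 0.74 [414. 298.] 707
side case_lid 0.58 [362. 352.] 4196
side tin_center 0.71 [253. 317.] 894
side tin_center 0.7 [323. 232.] 2483
side tape_center 0.76 [413. 297.] 798
side tape_center 0.24 [353. 370.] 8476
side driver 0.92 [288. 182.] 313
top cap_bar 0.95 [261. 299.] 521
top cap_bar 0.86 [207. 231.] 517
top cap_bar 0.76 [266. 230.] 628
top cap_bar 0.6 [336. 213.] 534
top bottle 0.6 [276. 243.] 2248
top case 0.47 [450. 240.] 4572
top case_lid 0.77 [447. 238.] 4611
top tin_center 0.56 [371. 326.] 810
top tape_center 0.63 [169. 255.] 551
top tape_center 0.61 [376. 170.] 484
top tape_center 0.25 [267. 232.] 647
top driver 0.63 [166. 257.] 415
```

View pics/crop.png

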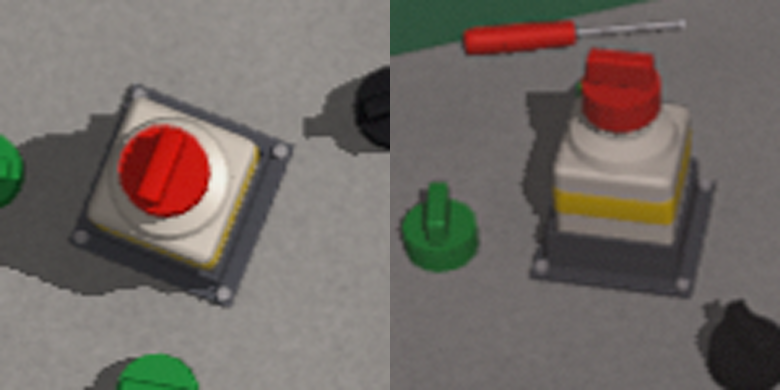

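View pics/crop2.png

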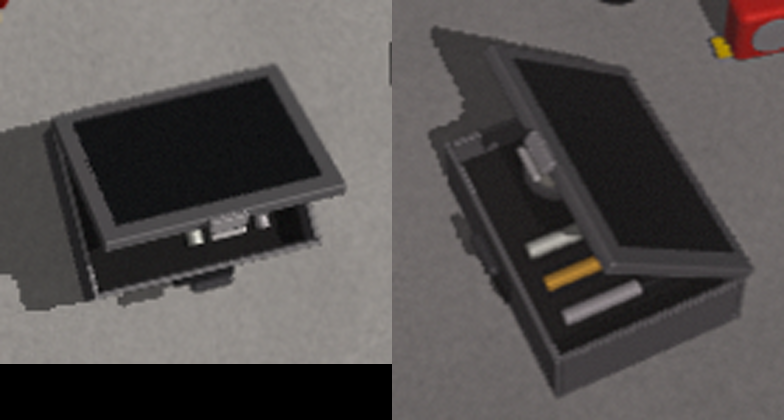

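The crop confirms a red cap on the white, yellow-banded bottle. Next I fit the case, lid and plate poses from corner pixels.

```bash
cat > fit.py <<'E'
from h import *
from scipy.optimize import least_squares
# case fit
def lidpt(p,u,v,w): # u dist from hinge, v along y, w above underside
    x,y,yaw,th=p; c,s=np.cos(th),np.sin(th)
    lx=75-u*c-w*s*(-1)*1; 
    # lid dir from hinge: (-cos,sin); normal (outer): (sin, cos)
    lx=75-u*c+w*s; lz=55+u*s+w*c
    return wp(p,lx,v,lz)
def wp(p,lx,ly,lz):
    c,s=np.cos(p[2]),np.sin(p[2]);return np.array([p[0]+(c*lx-s*ly)/1000,p[1]+(s*lx+c*ly)/1000,lz/1000])
obs=[("top",399.6,223.6,"l",0,100,12),("top",478.9,203.6,"l",0,-100,12),("top",502.3,245.6,"l",150,-100,12),("top",418.6,266.5,"l",150,100,12),
("top",414.6,286,"b",-75,100,55),("top",494.3,265.7,"b",-75,-100,55),
("side",315,307.1,"l",150,100,12),("side",365,314.3,"l",0,100,12),("side",407.9,385.7,"l",0,-100,12),("side",356.1,386.4,"l",150,-100,12),
("side",340.7,431,"b",-75,-100,0),("side",339.3,420.4,"b",-75,-100,55),("side",298.9,342.9,"b",-75,100,55),("side",405,402.5,"b",75,-100,0)]
def res(p):
    r=[]
    for n,u,v,k,a,b,c in obs:
        P=lidpt(p,a,b,c) if k=="l" else wp(p,a,b,c)
        r+=list(proj(n,P)[0]-[u,v])
    return r
if __name__=="__main__":
    o=atz("top",(450,245),.06);print(o)
    s=least_squares(res,[o[0],o[1],0.2,.7],loss="soft_l1");p=s.x
    print("case",p,np.degrees(p[2]));print(np.round(np.array(res(p)).reshape(-1,2),1))
    for z in(0,.006,.01):
        q=[(256.5,207),(305,226),(284,273),(237,254)]
        P=np.array([atz("top",a,z) for a in q]);print(z,P.mean(0),np.linalg.norm(P-np.roll(P,1,0),axis=1),np.degrees(np.arctan2(*(P-np.roll(P,1,0)).T[[1,0]]))%90)
    for uv in[(265.5,230.8),(215+183/3.25,180+132/3.25),(215+145/3.25,180+198/3.25)]:print(atz("top",uv,.1865))
    print("tri cap",tri((250+620/3.25-0,170+70/3.25),(265.5,230.8)))
    for k,u,s_ in(("tin",(369,325),(254,317)),("tape",(376,170),(413,297)),("blk",(336,213),(360,280)),("g1",(209,232),(0,0)),("g2",(263,301),(265,240)),("drv",(167,240),(305,181))):print(k,tri(s_,u) if s_[0] else atz("top",u,.03))
E
python3 fit.py
```

```text
[ 0.56577667 -0.19179398  0.06      ]
case [ 0.5658191  -0.18599591  0.21927698  0.65311452] 12.563645760738375
[[-1.5 -2.7]
 [ 0.2 -2.4]
 [ 2.2  0.6]
 [-1.1  1.6]
 [-0.3  0.5]
 [ 1.1  0.2]
 [-1.2 -0.6]
 [-0.5 -0.8]
 [ 3.2  0.6]
 [ 3.  -0.2]
 [-1.2  1.6]
 [ 0.4 -0.3]
 [ 0.  -1.4]
 [-0.1  0.9]]
0 [0.59257381 0.23224232 0.        ] [0.12418636 0.12769557 0.12503344 0.12328682] [67.10186043 67.34445795 65.08158767 66.9955844 ]
0.006 [0.59192161 0.23177876 0.006     ] [0.12366415 0.1271586  0.12450766 0.12276839] [67.10186043 67.34445795 65.08158767 66.9955844 ]
0.01 [0.59148681 0.23146972 0.01      ] [0.12331601 0.12680062 0.12415715 0.12242277] [67.10186043 67.34445795 65.08158767 66.9955844 ]
[0.59182814 0.22839125 0.1865    ]
[0.61332962 0.21586691 0.1865    ]
[0.57053997 0.24104563 0.1865    ]
tri cap (array([0.72085765, 0.17191534, 0.20612851]), np.float64(0.2839308144019866))
tin (array([0.38395866, 0.00122207, 0.02882096]), np.float64(0.0008817207580020587))
tape (array([ 0.7544235 , -0.02622659,  0.03168639]), np.float64(0.0009798237401962794))
blk (array([0.65396665, 0.07216785, 0.00734516]), np.float64(0.0007806198171508877))
g1 [0.61109649 0.37717127 0.03      ]
g2 (array([0.44423254, 0.25054194, 0.01961376]), np.float64(0.0014754541957666808))
drv (array([0.59553248, 0.48583385, 0.00267458]), np.float64(0.002707853533705764))
```

```bash
cat > to.py <<'E'
import sys
from h import *
s=manip.get_state();q=s["ee_rot"];Rm=R.from_quat(np.r_[q[1:],q[0]]).as_matrix()
print("t",round(s["clock"],2),"pos",np.round(s["position"],4),"yaw",round(np.degrees(np.arctan2(Rm[1,0],Rm[0,0])),2),"zdir",np.round(Rm[:,2],4),"F",np.round(s["contact_force"],1),"M",np.round(s["moment"],2),"w",round(s["width"],4),"j",np.round(s["qpos"],2))
for a in sys.argv[1:]:
    v=[float(x) for x in a.split(",")]
    d=Rm.T@(np.array(v[:3])-s["position"])*1000
    t=0
    if len(v)>3:
        y=np.radians(v[3]);loc=Rm.T@np.array([np.cos(y),np.sin(y),0]);t=np.arctan2(loc[1],loc[0])
    print(np.round(d,1),"turn",round(t,3))
E
python3 - <<'E'
from fit import *
p=[0.5658,-.186,.2193,.653]
for th in(.65,.5,.35,.2,.1,.05,0,-.02):print(th,np.round(lidpt(np.r_[p[:3],th],125,0,12),4))
E
python3 to.py .549,-.19,.225,72 .549,-.19,.225,102.6
```

```text
0.65 [ 0.549  -0.1898  0.1402]
0.5 [ 0.5375 -0.1923  0.1255]
0.35 [ 0.5284 -0.1943  0.1091]
0.2 [ 0.5218 -0.1958  0.0916]
0.1 [ 0.5188 -0.1965  0.0794]
0.05 [ 0.5177 -0.1967  0.0732]
0 [ 0.517  -0.1969  0.067 ]
-0.02 [ 0.5168 -0.1969  0.0645]
t 0.9 pos [0.177  0.5471 0.2313] yaw 72.08 zdir [ 0.e+00  1.e-04 -1.e+00] F [-0.3  0.3 -0.8] M [-0.05 -0.01 -0.04] w 0.0854 j [ 1.14  0.28  1.5   0.    1.36 -0.12]
[-586.9  580.8    6.3] turn 0.001
[-586.9  580.8    6.3] turn -0.533
```

>>> drive_tool(
  steps=[
    [-587,581,6,0,-1],
    [-587,581,6,0,-1],
    [-587,581,6,0,-1],
    [-587,581,6,0,-1],
    [-587,581,6,0,-1],
  ],
  squeeze=40,
)

```text
clock: 1.4
position: [0.2901, 0.3223, 0.2297]
ee_rot: [0.0, 0.808, 0.589, 0.001]
contact_force: [1.0, -0.2, 0.0]
width: 0.0123
```

```bash
python3 to.py .549,-.19,.225,72
```

```text
t 1.4 pos [0.2901 0.3223 0.2297] yaw 72.13 zdir [ 9.e-04  5.e-04 -1.e+00] F [ 1.  -0.2  0. ] M [ 0.03 -0.08  0.04] w 0.0123 j [ 0.68  0.06  1.78 -0.    1.3  -0.58]
[-408.1  403.6    4.7] turn 0.002
```

>>> drive_tool(
  steps=[
    [-408,404,5,0,-1],
    [-408,404,5,0,-1],
    [-408,404,5,0,-1],
    [-408,404,5,0,-1],
    [-408,404,5,0,-1],
  ],
)

```text
clock: 1.9
position: [0.403, 0.099, 0.2278]
ee_rot: [0.0, 0.808, 0.589, 0.001]
contact_force: [1.2, 0.4, -0.5]
width: -0.0002
```

```bash
python3 to.py .549,-.19,.225,72
```

```text
t 1.9 pos [0.403  0.099  0.2278] yaw 72.12 zdir [ 2.3e-03  8.0e-04 -1.0e+00] F [ 1.2  0.4 -0.5] M [-0.03 -0.02 -0.  ] w -0.0002 j [ 0.07  0.03  1.82  0.    1.29 -1.19]
[-230.2  227.7    2.9] turn 0.002
```

>>> drive_tool(
  steps=[
    [-230,228,3,0,-1],
    [-230,228,3,0,-1],
    [-230,228,3,0,-1],
    [-230,228,3,0,-1],
    [-230,228,3,0,-1],
  ],
)

```text
clock: 2.4
position: [0.5158, -0.1244, 0.2257]
ee_rot: [0.0, 0.809, 0.588, 0.001]
contact_force: [1.1, 1.4, 0.2]
width: -0.0003
```

>>> drive_tool(
  steps=[
    [-53,52,1,0,-1],
    [-53,52,1,0,-1],
    [-53,52,1,0,-1],
  ],
)

```text
clock: 2.7
position: [0.5506, -0.1948, 0.2239]
ee_rot: [0.001, 0.81, 0.587, 0.001]
contact_force: [0.1, 0.3, -0.6]
width: -0.0002
```

```bash
python3 to.py .549,-.19,.145 .5375,-.1923,.1255 .5284,-.1943,.1091 .5218,-.1958,.0916 .5188,-.1965,.0794 .517,-.1969,.067 .5168,-.1969,.060
python3 - <<'E'
from h import *
cv2.imwrite("pics/a1.png",np.hstack([cv2.resize(manip.get_image(n)[a:a+200,b:b+200],(400,400)) for n,a,b in(("top",160,360),("side",260,260))]))
E
```

```text
t 2.7 pos [ 0.5506 -0.1948  0.2239] yaw 71.87 zdir [ 3.7e-03 -6.0e-04 -1.0e+00] F [ 0.1  0.3 -0.6] M [-0.01  0.05  0.01] w -0.0002 j [-0.46  0.29  1.5   0.    1.35 -1.71]
[ 4.  -3.3 78.9] turn 0
[ -1.8 -13.6  98.4] turn 0
[ -6.5 -21.7 114.7] turn 0
[-10.  -27.6 132.2] turn 0
[-11.6 -30.2 144.4] turn 0
[-12.6 -31.9 156.8] turn 0
[-12.6 -32.1 163.8] turn 0
```

View pics/a1.png

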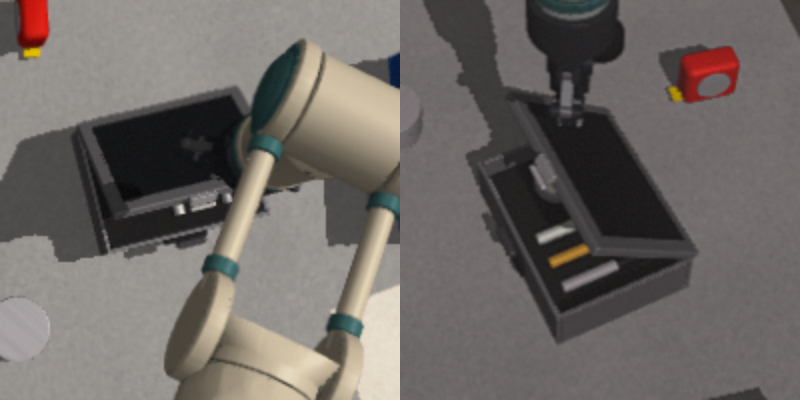

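The gripper is shut above the lid (crop, side (567,120)). Now I press along the lid's arc.

>>> drive_tool(
  steps=[
    [3,-3,35,0,-1],
    [3,-3,60,0,-1],
    [3,-3,75,0,-1],
    [1,-8,88,0,-1],
    [-2,-14,98,0,-1],
  ],
)

```text
clock: 3.3
position: [0.5344, -0.1866, 0.1259]
ee_rot: [-0.0, 0.808, 0.589, 0.002]
contact_force: [1.4, -0.1, 1.1]
width: 0.0002
```

```bash
python3 to.py .5375,-.1923,.1255 .5284,-.1943,.1091 .5218,-.1958,.0916 .5188,-.1965,.0794 .517,-.1969,.067 .5168,-.1969,.060
```

```text
t 3.3 pos [ 0.5344 -0.1866  0.1259] yaw 72.13 zdir [ 0.0019  0.0025 -1.    ] F [ 1.4 -0.1  1.1] M [ 0.02 -0.18 -0.02] w 0.0002 j [-0.46  0.34  1.69  0.    1.11 -1.72]
[-4.4  4.7  0.4] turn 0
[-9.2 -3.4 16.7] turn 0
[-12.7  -9.2  34.2] turn 0
[-14.3 -11.9  46.4] turn 0
[-15.3 -13.5  58.8] turn 0
[-15.4 -13.7  65.8] turn 0
```

>>> drive_tool(
  steps=[
    [-8,-2,10,0,-1],
    [-9,-4,17,0,-1],
    [-11,-7,26,0,-1],
    [-13,-9,34,0,-1],
    [-14,-11,41,0,-1],
  ],
)

```text
clock: 3.8
position: [0.5197, -0.1967, 0.0842]
ee_rot: [-0.0, 0.808, 0.589, 0.002]
contact_force: [0.7, 0.3, 1.1]
width: 0.0001
```

```bash
python3 to.py .5188,-.1965,.0794 .517,-.1969,.067 .5168,-.1969,.060
python3 - <<'E'
from h import *
cv2.imwrite("pics/a2.png",np.hstack([cv2.resize(manip.get_image(n)[a:a+200,b:b+200],(400,400)) for n,a,b in(("top",160,360),("side",260,260))]))
E
```

```text
t 3.8 pos [ 0.5197 -0.1967  0.0842] yaw 72.11 zdir [ 0.0023  0.0025 -1.    ] F [0.7 0.3 1.1] M [ 0.03 -0.11  0.01] w 0.0001 j [-0.49  0.37  1.76  0.    1.01 -1.75]
[-0.1 -0.9  4.8] turn 0
[-1.1 -2.5 17.2] turn 0
[-1.2 -2.7 24.2] turn 0
```

View pics/a2.png

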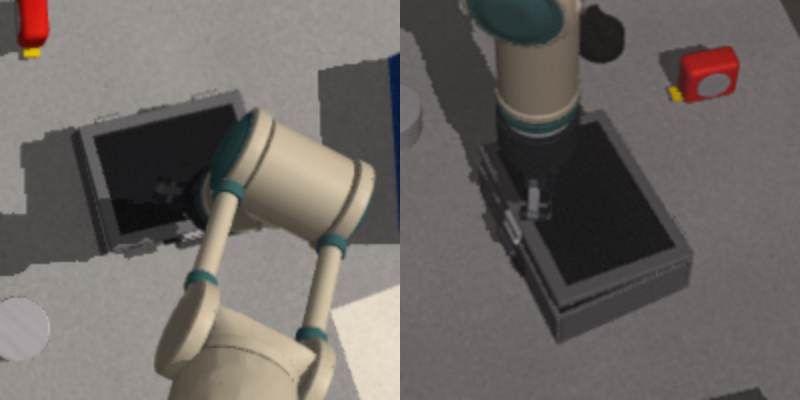

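The lid follows and is nearly shut; in side the fingertips are near its front edge at (533,205). I keep pressing.

>>> drive_tool(
  steps=[
    [0,-1,5,0,-1],
    [-1,-2,10,0,-1],
    [-1,-2,14,0,-1],
    [-1,-2,18,0,-1],
    [-1,-2,21,0,-1],
  ],
)

```text
clock: 4.4
position: [0.5168, -0.1968, 0.0661]
ee_rot: [-0.001, 0.808, 0.589, 0.001]
contact_force: [-10.0, 3.2, 42.8]
width: 0.0
```

```bash
python3 to.py .517,-.1969,.067
```

```text
t 4.4 pos [ 0.5168 -0.1968  0.0661] yaw 72.13 zdir [ 7.0e-04  2.6e-03 -1.0e+00] F [-10.    3.2  42.8] M [0.83 1.72 0.02] w 0.0 j [-0.49  0.39  1.79  0.    0.97 -1.75]
[ 0.   0.3 -0.9] turn 0
```

>>> drive_tool(
  steps=[
    [0,0,-40,0,-1],
    [0,0,-90,0,1],
    [0,0,-140,0,1],
    [0,0,-190,0,1],
    [0,0,-210,0,1],
  ],
)

```text
clock: 4.9
position: [0.5185, -0.1984, 0.2815]
ee_rot: [0.003, 0.808, 0.589, 0.003]
contact_force: [0.3, 0.2, -0.3]
width: 0.0577
```

```bash
python3 to.py .592,.230,.275,62
python3 - <<'E'
from h import *
cv2.imwrite("pics/a3.png",np.hstack([cv2.resize(manip.get_image(n)[a:a+200,b:b+200],(400,400)) for n,a,b in(("top",160,360),("side",260,260))]))
E
```

```text
t 4.9 pos [ 0.5185 -0.1984  0.2815] yaw 72.14 zdir [ 0.0089 -0.0019 -1.    ] F [ 0.3  0.2 -0.3] M [ 0.02 -0.04 -0.05] w 0.0577 j [-0.49  0.22  1.46  0.    1.45 -1.75]
[430.2 -61.5   6.3] turn 0.177
```

View pics/a3.png

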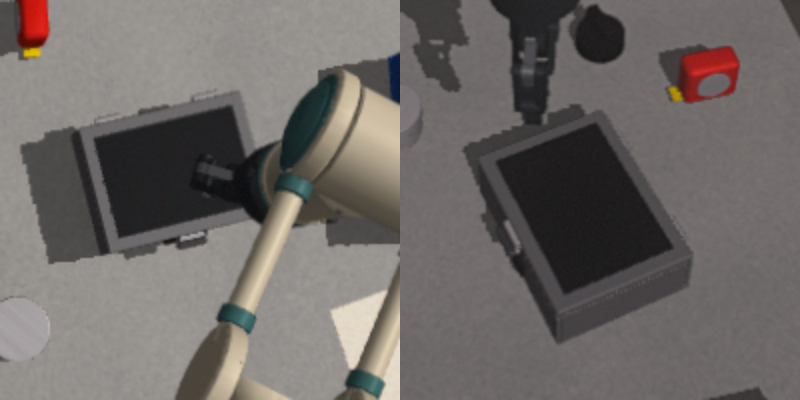

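The lid is flat and the latch is engaged. Next I refine the cap pose with a model overlay on the first, unoccluded pictures.

```bash
cat > cap.py <<'E'
from h import *
from scipy.optimize import minimize
im={n:cv2.imread(f"pics/raw_{n}.png") for n in C}
def red(n,x0,y0,w=70):
    g=im[n].astype(int);m=(g[:,:,2]>90)&(g[:,:,1]<60)&(g[:,:,0]<60)
    o=np.zeros_like(m);o[y0-w//2:y0+w//2,x0-w//2:x0+w//2]=True;return (m&o)
M={"top":red("top",266,233),"side":red("side",320,200,44)}
def model(x,y,yaw,zb):
    c,s=np.cos(yaw),np.sin(yaw)
    b=[(i*.025,j*.008,k) for i in(-1,1) for j in(-1,1) for k in(-.012,.012)]
    t=np.linspace(0,2*np.pi,48)
    d=[(.03*np.cos(a),.03*np.sin(a),k) for a in t for k in(-.012,-.026)]
    f=lambda P:np.array([(x+c*p[0]-s*p[1],y+s*p[0]+c*p[1],zb+p[2]) for p in P])
    return f(b),f(d)
def sil(n,v,S=8):
    o=np.zeros((480*S//1,640*S),np.uint8) if 0 else None
    x0,y0={"top":(225,190),"side":(280,160)}[n];S=8
    o=np.zeros((80*S,80*S),np.uint8)
    for P in model(*v):
        q=((proj(n,P)-[x0,y0]+.5)*S);h=cv2.convexHull(q.astype(np.int32));cv2.fillConvexPoly(o,h,1)
    return cv2.resize(o.astype(np.float32),(80,80),interpolation=cv2.INTER_AREA),M[n][y0:y0+80,x0:x0+80].astype(float)
def cost(v,ns=("top","side")):
    return sum(np.abs(np.subtract(*sil(n,v))).sum() for n in ns)
print({n:M[n].sum() for n in M})
v0=np.array([.592,.230,np.radians(-28),.1745])
for ns in(("top","side"),("top",),("side",)):
    best=None
    for y in(-34,-28,-22):
        r=minimize(lambda u:cost([.592+u[0]/1e3,.230+u[1]/1e3,np.radians(y+u[2]),.1745],ns),[0,0,0],method="Nelder-Mead",options=dict(initial_simplex=[[0,0,0],[3,0,0],[0,3,0],[0,0,4]]))
        if best is None or r.fun<best[0]:best=(r.fun,.592+r.x[0]/1e3,.230+r.x[1]/1e3,y+r.x[2])
    print(ns,best)
    if len(ns)==2:B=best
# gray-level view with bar overlay
v=[B[1],B[2],np.radians(B[3]),.1745];ims=[]
for n,(x0,y0) in{"top":(235,200),"side":(290,165)}.items():
    a=cv2.resize(im[n][y0:y0+60,x0:x0+60],(400,400),interpolation=cv2.INTER_CUBIC);k=400/60
    P=model(*v)[0];q=((proj(n,P)-[x0,y0]+.5)*k).astype(int)
    for i,j in((1,3),(3,7),(7,5),(5,1),(0,2),(2,6),(6,4),(4,0)):cv2.line(a,q[i].tolist(),q[j].tolist(),(255,255,0),1)
    ims.append(a)
cv2.imwrite("pics/cap_ov.png",np.hstack(ims))
E
python3 cap.py
```

```text
{'top': np.int64(596), 'side': np.int64(568)}
('top', 'side') (np.float64(192.734375), np.float64(0.5917515880023411), np.float64(0.23114847767535623), np.float64(-25.328747971729445))
('top',) (np.float64(33.75), np.float64(0.592042488458205), np.float64(0.23224084623076763), np.float64(-27.683754596469257))
('side',) (np.float64(124.0), np.float64(0.5906656234749953), np.float64(0.2260743844130596), np.float64(-20.854417609964244))
```

View pics/cap_ov.png

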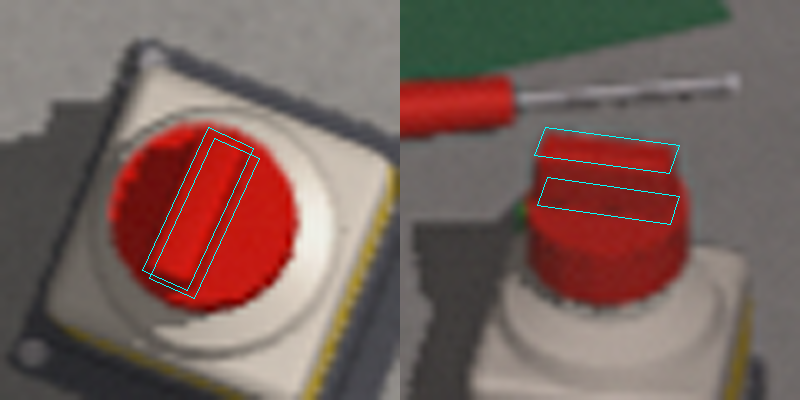

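>>> drive_tool(
  steps=[
    [431,-61,6,0.16,0],
    [431,-61,6,0.16,0],
    [431,-61,6,0.16,0],
    [431,-61,6,0.16,0],
    [431,-61,6,0.16,0],
  ],
)

```text
clock: 5.5
position: [0.5589, 0.0468, 0.2725]
ee_rot: [0.002, 0.853, 0.522, 0.002]
contact_force: [1.1, -0.6, 0.5]
width: 0.0427
```

```bash
python3 to.py .592,.231,.235,63
```

```text
t 5.5 pos [0.5589 0.0468 0.2725] yaw 62.95 zdir [ 0.0048 -0.0015 -1.    ] F [ 1.1 -0.6  0.5] M [ 0.03 -0.05  0.01] w 0.0427 j [-0.04  0.23  1.46 -0.    1.44 -1.14]
[179.1 -54.5  37.4] turn -0.001
```

>>> drive_tool(
  steps=[
    [179,-54,5,0,0],
    [179,-54,5,0,0],
    [179,-54,5,0,0],
    [179,-54,5,0,0],
    [179,-54,25,0,0],
  ],
)

```text
clock: 6.0
position: [0.5933, 0.2364, 0.2464]
ee_rot: [0.001, 0.851, 0.524, 0.003]
contact_force: [-0.6, -0.1, 0.6]
width: 0.043
```

>>> drive_tool(
  steps=[
    [0,0,3,0,0],
    [0,0,3,0,0],
  ],
)

```text
clock: 6.2
position: [0.5921, 0.2365, 0.2406]
ee_rot: [0.0, 0.851, 0.525, 0.001]
contact_force: [-0.6, 0.4, 0.3]
width: 0.0427
```

```bash
python3 to.py .592,.231,.205,63 .592,.231,.166,63
python3 - <<'E'
from h import *
cv2.imwrite("pics/b1.png",np.hstack([cv2.resize(manip.get_image(n)[a:a+120,b:b+120],(400,400),interpolation=2) for n,a,b in(("top",180,210),("side",120,260))]))
E
```

```text
t 6.2 pos [0.5921 0.2365 0.2406] yaw 63.3 zdir [ 1.7e-03  8.0e-04 -1.0e+00] F [-0.6  0.4  0.3] M [0.   0.02 0.02] w 0.0427 j [ 0.27  0.37  1.35  0.    1.43 -0.83]
[-5.   2.4 35.6] turn 0.005
[-5.   2.3 74.6] turn 0.005
```

View pics/b1.png

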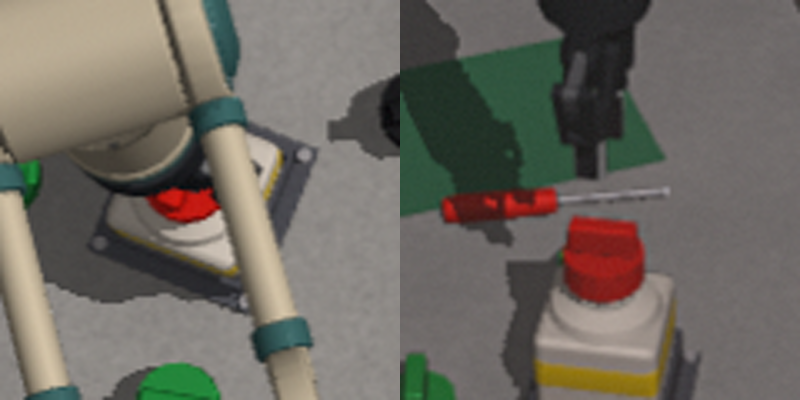

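The fingers are above the red cap: fingertips near (590,165) and bar top near (603,228) in the side crop. Now I centre and descend.

>>> drive_tool(
  steps=[
    [-5,2,20,0,0],
    [-5,2,35,0,0],
    [-5,2,50,0,0],
    [-5,2,62,0,0],
    [-5,2,70,0,0],
  ],
)

```text
clock: 6.8
position: [0.5933, 0.2296, 0.1727]
ee_rot: [0.001, 0.852, 0.524, 0.003]
contact_force: [0.5, -0.1, -0.4]
width: 0.0429
```

```bash
python3 to.py .592,.231,.166,63
```

```text
t 6.8 pos [0.5933 0.2296 0.1727] yaw 63.15 zdir [ 0.006   0.0014 -1.    ] F [ 0.5 -0.1 -0.4] M [ 0.09  0.05 -0.01] w 0.0429 j [ 0.26  0.4   1.47 -0.    1.27 -0.84]
[ 0.6 -1.8  6.7] turn 0.003
```

>>> drive_tool(
  steps=[
    [1,-2,4,0,0],
    [1,-2,6,0,-0.3],
    [1,-2,6,0,-1],
    [1,-2,6,0,-1],
    [1,-2,6,0,-1],
  ],
  squeeze=60,
)

```text
clock: 7.3
position: [0.592, 0.2314, 0.1671]
ee_rot: [0.001, 0.852, 0.524, 0.003]
contact_force: [-0.8, -0.3, 0.0]
width: 0.0146
```

>>> drive_tool(
  steps=[
    [0,0,0,0,-1],
    [0,0,0,0,-1],
  ],
)

```text
clock: 7.5
position: [0.592, 0.2314, 0.1672]
ee_rot: [0.001, 0.852, 0.524, 0.003]
contact_force: [-0.4, -0.7, -0.6]
width: 0.0149
```

```bash
python3 to.py .592,.231,.166,63
```

```text
t 7.5 pos [0.592  0.2314 0.1672] yaw 63.16 zdir [ 0.0065  0.0012 -1.    ] F [-0.4 -0.7 -0.6] M [-0.11  0.05  0.01] w 0.0149 j [ 0.26  0.4   1.48 -0.    1.26 -0.84]
[-0.4  0.1  1.2] turn 0.003
```

Gripped with almost no side force. Now I push down about 7.5 mm.

>>> drive_tool(
  steps=[
    [0,0,3,0,-1],
    [0,0,6,0,-1],
    [0,0,8,0,-1],
    [0,0,8,0,-1],
  ],
)

```text
clock: 7.9
position: [0.5921, 0.2315, 0.1603]
ee_rot: [0.001, 0.852, 0.524, 0.004]
contact_force: [-2.9, -0.7, 7.1]
width: 0.0146
```

```bash
python3 to.py
```

```text
t 7.9 pos [0.5921 0.2315 0.1603] yaw 63.17 zdir [ 0.0074  0.0014 -1.    ] F [-2.9 -0.7  7.1] M [-0.26  0.47 -0.01] w 0.0146 j [ 0.26  0.41  1.49 -0.    1.24 -0.84]
```

>>> drive_tool(
  steps=[
    [0,0,2,0,-1],
    [0,0,3,0,-1],
    [0,0,3,0,-1],
  ],
)

```text
clock: 8.2
position: [0.5921, 0.2315, 0.159]
ee_rot: [0.002, 0.852, 0.524, 0.004]
contact_force: [-3.7, -1.1, 8.2]
width: 0.0145
```

```bash
python3 to.py; python3 to.py|cut -c1-160
```

```text
t 8.2 pos [0.5921 0.2315 0.159 ] yaw 63.18 zdir [ 0.0086  0.0016 -1.    ] F [-3.7 -1.1  8.2] M [-0.21  0.58  0.07] w 0.0145 j [ 0.26  0.41  1.49 -0.    1.24 -0.84]
t 8.2 pos [0.5921 0.2315 0.159 ] yaw 63.18 zdir [ 0.0086  0.0016 -1.    ] F [-3.7 -1.1  8.2] M [-0.21  0.58  0.07] w 0.0145 j [ 0.26  0.41  1.49 -0.    1.24 -0.
```

>>> drive_tool(
  steps=[
    [0,0,3,0,-1],
    [0,0,4,0,-1],
    [0,0,4,0,-1],
  ],
)

```text
clock: 8.5
position: [0.5921, 0.2315, 0.1576]
ee_rot: [0.002, 0.852, 0.524, 0.005]
contact_force: [-5.1, -1.7, 13.3]
width: 0.0149
```

```bash
python3 to.py
```

```text
t 8.5 pos [0.5921 0.2315 0.1576] yaw 63.19 zdir [ 0.0103  0.0019 -0.9999] F [-5.1 -1.7 13.3] M [-0.35  0.79 -0.06] w 0.0149 j [ 0.26  0.41  1.49 -0.    1.23 -0.84]
```

The seal is at full travel (z fell 9.6 mm, 13 N). I ease back to about 7.7 mm and turn counter-clockwise, which is negative about the downward tool z.

>>> drive_tool(
  steps=[
    [0,0,-0.6,0,-1],
    [0,0,-0.6,-0.1,-1],
    [0,0,-0.6,-0.2,-1],
    [0,0,-0.6,-0.3,-1],
  ],
)

```text
clock: 8.9
position: [0.5929, 0.2321, 0.1601]
ee_rot: [0.003, 0.763, 0.647, 0.006]
contact_force: [-1.3, -0.1, 7.9]
width: 0.0148
```

```bash
python3 to.py .592,.2315,.1582,128
```

```text
t 8.9 pos [0.5929 0.2321 0.1601] yaw 80.6 zdir [ 0.0134  0.0035 -0.9999] F [-1.3 -0.1  7.9] M [-0.01  0.39 -0.08] w 0.0148 j [ 0.26  0.4   1.49 -0.    1.23 -1.14]
[-0.8 -0.8  1.8] turn -0.827
```

>>> drive_tool(
  steps=[
    [-0.6,-0.6,1.8,-0.12,-1],
    [-0.6,-0.6,1.8,-0.24,-1],
    [-0.6,-0.6,1.8,-0.36,-1],
    [-0.6,-0.6,1.8,-0.48,-1],
    [-0.6,-0.6,1.8,-0.6,-1],
  ],
)

```text
clock: 9.4
position: [0.5922, 0.232, 0.1599]
ee_rot: [0.005, 0.535, 0.845, 0.006]
contact_force: [-4.0, -0.6, 8.1]
width: 0.0146
```

```bash
python3 to.py .592,.2315,.1582,128
```

```text
t 9.4 pos [0.5922 0.232  0.1599] yaw 115.24 zdir [ 0.0143  0.0045 -0.9999] F [-4.  -0.6  8.1] M [-0.06  0.61 -0.04] w 0.0146 j [ 0.26  0.4   1.49  0.    1.23 -1.75]
[-0.4 -0.4  1.7] turn -0.223
```

>>> drive_tool(
  steps=[
    [-0.2,0,1.6,-0.12,-1],
    [-0.2,0,1.6,-0.23,-1],
    [-0.2,0,1.6,-0.23,-1],
  ],
)

```text
clock: 9.7
position: [0.592, 0.2318, 0.1597]
ee_rot: [0.006, 0.434, 0.901, 0.005]
contact_force: [-3.1, -1.2, 8.0]
width: 0.0143
```

```bash
python3 to.py .592,.2315,.1582,128.5
python3 - <<'E'
from h import *
cv2.imwrite("pics/b2.png",np.hstack([cv2.resize(manip.get_image(n)[a:a+120,b:b+120],(400,400),interpolation=2) for n,a,b in(("top",180,210),("side",140,260))]))
E
```

```text
t 9.7 pos [0.592  0.2318 0.1597] yaw 128.53 zdir [ 0.0148  0.0047 -0.9999] F [-3.1 -1.2  8. ] M [-0.18  0.66  0.03] w 0.0143 j [ 0.26  0.4   1.49  0.    1.23 -1.98]
[-0.3 -0.2  1.5] turn 0.001
```

View pics/b2.png

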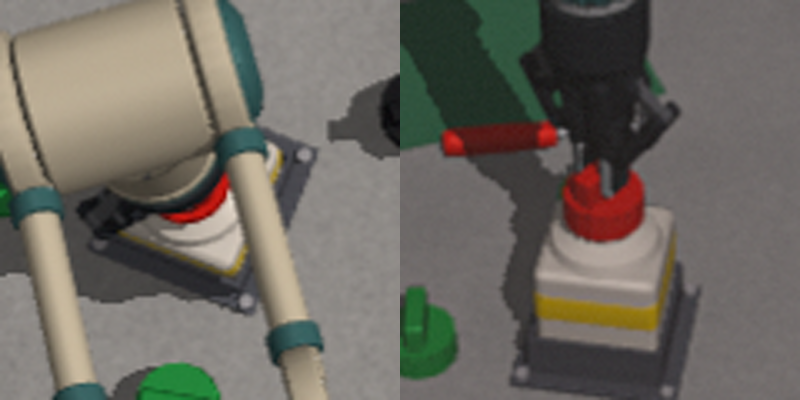

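The bar in the side crop (605,185) has turned with the gripper. Now I lift, slowly at first.

>>> drive_tool(
  steps=[
    [0,0,-4,0,-1],
    [0,0,-8,0,-1],
    [0,0,-13,0,-1],
    [0,0,-18,0,-1],
  ],
)

```text
clock: 10.2
position: [0.5917, 0.2318, 0.1775]
ee_rot: [0.005, 0.435, 0.9, 0.005]
contact_force: [0.1, 0.6, -0.7]
width: 0.0146
```

```bash
python3 to.py .592,.2315,.240
```

```text
t 10.2 pos [0.5917 0.2318 0.1775] yaw 128.43 zdir [ 0.0145  0.0048 -0.9999] F [ 0.1  0.6 -0.7] M [ 0.01 -0.04 -0.01] w 0.0146 j [ 0.26  0.39  1.47  0.    1.27 -1.98]
[ -0.7   0.9 -62.5] turn 0
```

Free: the force is about −0.7 N, the cap's weight. I continue to about 80 mm up.

>>> drive_tool(
  steps=[
    [0,0,-15,0,-1],
    [0,0,-30,0,-1],
    [0,0,-45,0,-1],
    [0,1,-62,0,-1],
    [-0.7,1,-72,0,-1],
  ],
)

```text
clock: 10.7
position: [0.5927, 0.2319, 0.2509]
ee_rot: [0.006, 0.435, 0.9, 0.006]
contact_force: [0.9, 0.4, 0.1]
width: 0.0146
```

>>> drive_tool(
  steps=[
    [0,0,0,0,-1],
    [0,0,0,0,-1],
    [0,0,0,0,-1],
  ],
)

```text
clock: 11.0
position: [0.5922, 0.2318, 0.2498]
ee_rot: [0.006, 0.435, 0.9, 0.006]
contact_force: [-0.3, -0.7, -0.2]
width: 0.0143
```

```bash
python3 to.py .592,.2315,.250
python3 - <<'E'
from h import *
im={n:manip.get_image(n) for n in C}
for n in C: cv2.imwrite(f"pics/f_{n}.png",im[n])
# expected cap bar at TCP + offset
s=manip.get_state();print(s["position"]);
for r in manip.masks_of("side","cap_bar"):print(r["conf"],r["location"])
print(proj("side",[.592,.2315,s["position"][2]+.0073]))
E
```

```text
t 11.0 pos [0.5922 0.2318 0.2498] yaw 128.43 zdir [ 0.0147  0.0052 -0.9999] F [-0.3 -0.7 -0.2] M [-0.    0.05  0.09] w 0.0143 j [ 0.26  0.35  1.35  0.    1.43 -1.98]
[-0.1 -0.3 -0.2] turn 0
[0.59220156 0.23180566 0.24976529]
0.96 [267.6, 239.7]
0.63 [360.8, 279.0]
0.58 [317.8, 172.5]
0.55 [313.7, 191.8]
0.48 [289.2, 181.4]
[[320.0042759 163.6185868]]
```

View pics/f_side.png

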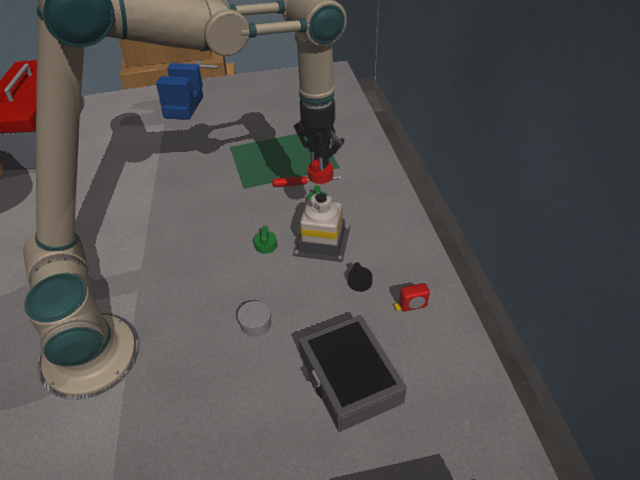

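View pics/f_top.png

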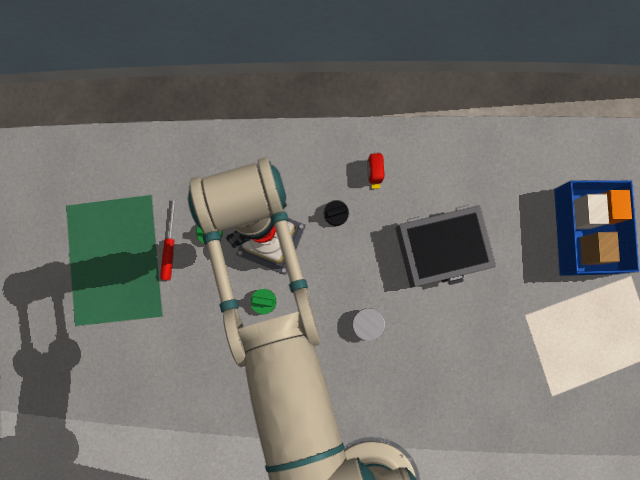

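The final pictures show the red cap held at side (320,172) over the open mouth at (321,200). The case is shut at (352,370). The tin at top (369,325), the tape at (376,170) and the driver at (167,240) are where they started. The cap is about 8 cm above its seat and centred within 1 mm, so I hand in.

```bash
python3 -c "
from rig import manip
print(manip.sign_off())"
```

```text
the job is handed in; nothing more can be done
None
```

The lid is shut, and the red cap is off and held in the gripper straight above the bottle. I handed the job in at about 11 s, and sign-off reports no verdict.

- **Case:** I pressed the lid down along its arc until the tool read about 43 N at 66 mm above the bench. Pictures taken after I let go, and again at the end, show it flat and shut.
- **Cap:** I gripped the bar, pushed it to full seal travel (9.6 mm), eased back to about 7.3 mm and turned it 65° counter-clockwise. It lifted with no resistance.
- **Final pose:** The cap is about 8 cm above its seat, and the tool is within about 1 mm of the bottle's axis. The tool tilts about 0.9°, a small drift I left uncorrected.
- **Bystanders:** The last pictures show the tin, tape measure and screwdriver where they started.

**Checks that disagreed:**
- The side-camera fit of the cap gave a bar direction several degrees off the top-camera fit. I used a value close to the top-camera one, and the grip closed with almost no side force.
- The force reading ran 1–2 N below what the seal description predicts for the travel I measured. I relied on position instead.

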